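# Shut the centrifuge and start the spin

## Task

The blood tubes are loaded and balanced in the bench centrifuge, so start the spin: push the open lid down from its outside with the fingertips, without slamming it, and press its front edge until the latch catches and the lid stays shut. Then press the round start button on the control panel all the way in and let it come back out. Nothing is gripped or lifted: do not press the square stop key, do not touch the tubes or the inside of the lid, and do not shove the centrifuge or disturb the cup, beaker and marker beside it.

Things in the scene. Friction and masses are not known exactly. Their poses are not given: they have to be found in the camera images.
- centrifuge: White bench centrifuge on rubber feet, loose, 4.5 kg, 270 mm deep (x), 220 wide (y), 149 high when shut. Origin: centre of its underside; x points from front (control panel) to back (lid hinge), y to its left, z up. Rear 200 mm: chamber under the lid, deck 125 mm high. Front 70 mm: low panel, sloping up by 12 degrees from 77 mm height at the front to 91 mm at the chamber's front wall.
- lid (a joint): Lid hinge, rad: 0 fully shut, 1.4 farthest open. Counterbalanced, with a little friction: it stays where left when well open, but springs up from below about 0.4 (under 2 N at the front edge) unless latched. The latch catches at about 0.005 and holds it there; pushing it past the catch takes about 8 N down at the front edge.
- lid_hinge (a point): Midpoint of the lid's hinge axis, at (+122, 0, +131) mm in the centrifuge's frame; the axis runs along the centrifuge's y. The point turns with the lid; with the lid shut its axes are parallel to the centrifuge's.
- lid_front (a point): Middle of the lid's front edge on its outer (upper) face: 192 mm from the hinge axis along the lid and 18 mm outward of it. The lid is a flat panel 216 mm wide, 22 thick, with a low bulge (radius 62 mm, 8 high, centred 84 mm from the hinge axis); the 45 mm along the front edge are plain. When open it leans back, its outer face turned up and to the far side.
- lid_liner: Metal disc with a rubber seal, radius 86 mm, on the inner face of the lid, centred 84 mm from the hinge axis; it ends 22 mm behind the lid's front edge. Origin at its centre. Not to be touched.
- latch (a joint): Sprung latch, m: 0 at rest, 0.007 pushed in. Its tab, 32 x 12 mm, stands 8 mm out of the chamber's front wall under the middle of the lid's front edge, 110 mm above the desk. A striker under the lid pushes it aside as the lid goes shut; pushing the tab in frees the lid again.
- start (a joint): Start button in m: 0 out, 0.005 fully in; sprung, 1.2 N to begin, 4 N fully in; moves at right angles to the panel.
- start_top (a point): Centre of the face of the start button: the ROUND one, 28 mm across, 9 mm proud of the panel, at the panel's right end as seen from the front, (-100, -70, +93) mm in the centrifuge's frame. It is still 4 mm proud when fully in.
- stop (a joint): Stop key in m: 0 out, 0.003 fully in, sprung. Not to be pressed.
- stop_top (a point): Centre of the face of the stop key: the SQUARE one, 16 mm, 6 mm proud, at the panel's left end, (-99, +70, +90) mm in the centrifuge's frame. A dark display lies between the two.
- rotor: Metal rotor with four capped blood tubes in the chamber. Origin at the centre of its underside, (+38, 0, +30) mm in the centrifuge's frame. Not to be touched.
- specimen_cup: Specimen cup with a screw lid, 60 mm across, 70 high, beside the centrifuge's right side. Origin: centre of its underside.
- beaker: Empty clear beaker, 66 mm across, 83 high, beside the centrifuge's left side, towards the back. Origin: centre of its underside.
- marker: Marker pen standing on end, 19 mm thick, 128 high, beside the centrifuge's left side, towards the front. Origin: centre of its underside.

How it is judged:
On the way, in this order (a step that is already met when the one before it is completed fails the run):
1. the lid is shut and held by the latch (value of joint lid below 0.02 rad and value of joint latch below 0.0015 m), for 0.2 s.
2. the start button is pressed fully in while the lid is latched (value of joint start above 0.004 m and value of joint lid below 0.02 rad), for 0.05 s.
At the end, for the whole second after the job is handed in: The lid is latched (within 0.02 rad of fully shut, latch back out within 1.5 mm), the start button is back out (within 1 mm), the centrifuge stands within 15 mm of where it stood, and the cup, beaker and marker within 20 mm of theirs (all of step 1 and value of joint start below 0.001 m and distance of centrifuge from where it was at the start of the episode below 0.015 m and linear speed of centrifuge below 0.01 m/s and distance of each of specimen_cup, beaker, marker from where it was at the start of the episode below 0.02 m); the robot touches nothing.
It fails at once if a key is pressed wrongly: the stop key, or the start button before the lid is shut ((value of joint start above 0.003 m and value of joint lid above 0.03 rad) or value of joint stop above 0.002 m).
It fails at once if the lid is slammed (swings down faster than 2.5 rad/s) (velocity of joint lid below -2.5 rad/s).
It fails at once if the fingers reach round the lid or into the chamber (lid gripped, inside of the lid, rotor or tubes touched) (contact force between any of the arm, the fingers and lid_liner above 0.5 N or contact force between any of the arm, the fingers and rotor above 0.5 N).
It fails at once if the centrifuge is lifted, tipped or shoved (height (world z) of centrifuge above 0.01 m or angle between centrifuge's own z axis and vertical above 0.06 rad or distance of centrifuge from where it was at the start of the episode above 0.025 m).
It fails at once if the cup, beaker or marker is lifted, tipped or pushed away (distance of any of specimen_cup, beaker, marker from where it was at the start of the episode above 0.03 m or angle between any of specimen_cup, beaker, marker's own z axis and vertical above 0.3 rad).
It also fails if it takes over 45 s, if anything falls off the work surface, if the arm or the gripper's body presses on something with over 40 N, if the wrist force passes 120 N, or if a joint passes its speed limit or range.

## Robot

A 6-joint arm with a two-finger parallel gripper is mounted at the origin on a cart in front of the work surface, level with it; the furniture and walls round the work are solid. World frame = base frame: x ahead of the robot, y to its left, z up, the work surface at z = 0. Lengths are in m, angles in rad, forces in N, time in s.
With the tool pointing down it reaches from about 0.35 to 0.975 m from the base axis. Payload 4.9 kg.
Tool frame: the origin (TCP) lies at the very end of the fingers, on their centre line; the grasp point (between the pads) lies 19 mm behind it (ctrl.grip_point_offset is the distance from the TCP to the grasp point, in m); z points along the fingers, y is the line along which they close (so a half turn about z gives the same grasp; the last joint's range is limited). The gripper opens to 85 mm and grips with 20 to 120 N. Pads are 22 mm wide; open, the fingers measure 114 mm over their backs; the gripper's body (76 mm by 85 mm) begins 54 mm behind the grasp point. The pads swing forward as they close: fully open they stand 13 mm farther back than shut.
Start: joints at [1.149, 0.053, 1.613, -0, 1.476, -0.119], TCP at [0.186, 0.597, 0.231] pointing down, gripper open.
Joint ranges: [-3.01, 3.01], [-1.01, 2.22], [0.06, 2.58], [-1.02, 4.17], [0.09, 2.62], [-3.14, 3.14]. Speed limits (rad/s): [2.57, 2.57, 3.14, 3.14, 3.14, 3.14].

## Interface

Orientations are given as a rotation vector (axis times angle).
In Python, from station import ctrl gives the robot as it stands.
- The arm moves only by the tool send_rows, never from a script. Its argument "rows" is a list of rows, each a list of 3 entries, a list of its own where there are three numbers: the finger opening in cm, from 0 to 8.54, then the shift along the tool's x, y, z in cm, then the turn about the tool's z in degrees. A call has 1 to 10 rows; each row shifts and turns the commanded pose from where the row before left it, along the tool's axes as they then stand; what a row does not reach is not made up. A row lasts 1/8 s, in which the tool goes at most 62.5 mm and 10.7 degrees, less where a joint would pass 70% of its speed; a pose out of reach is approached as far as the arm can. A call with a gripper value outside its range is refused whole. The fingers move at their own pace and stop on an object; "newtons" is the grip in N (left out, the last holds). Time passes only in rows, so rows that do not move let the fingers close. It gives the time, the measured TCP pose, the force, the opening and the grip force at its end, in the units of the state.
- ctrl.get_obs(): the state, without advancing time (a new reading comes with each control period).
- ctrl.get_image(name): name is "scene" or "side" or "wrist"; returns a dict with "frame" (420x560x3 uint8, red, green, blue), "range_z" (420x560 float32, m along the optical axis (not along the pixel's ray), 0 where there is no reading), "fx", "fy", "cx", "cy" (pixels), "cam_to_world" (4x4, takes a point from camera to world coordinates). Camera axes: x right, y down, z forward; pixel columns grow to the right and rows downward; lengths in m; the calibration is good to about 2 mm. The wrist camera is an equidistant fisheye: a pixel r from the principal point sees the ray r / f radians off the axis. A picture is of the moment at which its call begins.
- ctrl.finish_job(): hands the job in; it is judged then, once.
The state is a dict: "t": time; "q": joint angles; "dq": joint speeds; "effort": joint torques, N m; "tool_pos": TCP position; "tool_rot": TCP orientation; "contact_force": force on the tool from outside, world axes, zero at the start; "wrist_torque": the same for the moment, N m; "opening": finger opening in m; "grip_force": force on a finger pad.
Only numpy, scipy, OpenCV 4.12 (cv2) and the standard library are available. Lean on these libraries where they do the work, as an engineer would, in place of code of your own. Each camera call takes 0.05 s, during which the arm holds its last target. There are 200 camera calls.

## Working session

There is one attempt and no reset: what is moved stays moved. The work goes in short steps, Python scripts to look and compute and a tool call to move; the robot and the scene stay as the last step left them, time stands still between calls to the robot, and variables do not carry over. Pictures are saved under pics/ and viewed, at most 10 in all, crops included, and the job is handed in when it is done.

Besides the shell and the picture viewer there is one more tool, called after "Request:" in YAML: its name, and indented under it one key for each argument. send_rows: Moves the arm, as the interface text tells. Its arguments: {"type":"object","properties":{"rows":{"type":"array","items":{"type":"array"}},"newtons":{"type":"number"}},"required":["rows"]}

```bash
mkdir -p pics; cat > h.py <<'E'
import numpy as np,cv2
from station import ctrl
from scipy.spatial.transform import Rotation as R
def cap(n,save=None):
    im=ctrl.get_image(n)
    if save: cv2.imwrite('pics/'+save,im['frame'][:,:,::-1])
    return im
def pts(im):
    v,u=np.mgrid[:420,:560]; z=im['range_z']
    P=np.stack([(u-im['cx'])/im['fx']*z,(v-im['cy'])/im['fy']*z,z,np.ones_like(z)],-1)
    W=(P@im['cam_to_world'].T)[...,:3]; W[z==0]=np.nan; return W
E
python3 - <<'E'
from h import *
o=ctrl.get_obs();print(o['t'],o['tool_pos'],o['tool_rot'])
a=cap('scene');b=cap('side')
np.save('scene.npy',pts(a));np.save('side.npy',pts(b))
f=[cv2.resize(i['frame'],(400,300)) for i in (a,b)]
cv2.imwrite('pics/s.png',a['frame'][:,:,::-1]);cv2.imwrite('pics/d.png',b['frame'][:,:,::-1])
print(a['cam_to_world'].round(3),b['cam_to_world'].round(3))
E
```

```text
0.0 [0.18609473 0.59600023 0.23007137] [-4.73678866e-01 -3.10513581e+00  3.07675876e-03]
[[-0.899  0.189 -0.396  0.956]
 [ 0.439  0.417 -0.796  0.894]
 [ 0.014 -0.889 -0.458  0.521]
 [ 0.     0.     0.     1.   ]] [[-0.848 -0.466  0.252  0.372]
 [-0.53   0.737 -0.421  0.604]
 [ 0.011 -0.49  -0.872  0.961]
 [ 0.     0.     0.     1.   ]]
```

View pics/s.png

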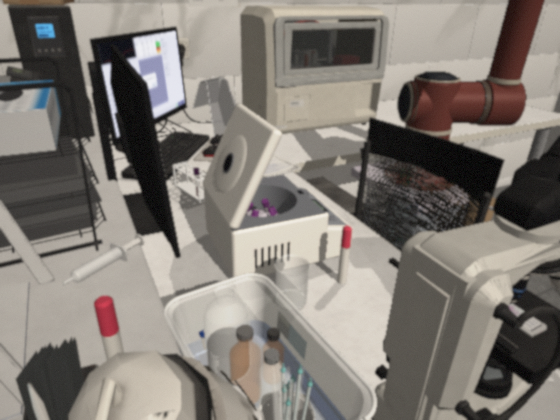

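View pics/d.png

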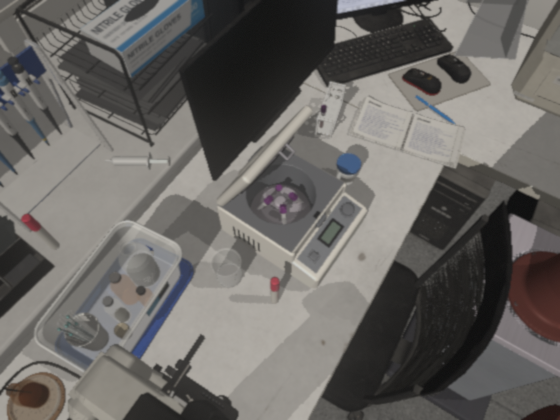

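The scene view shows the open centrifuge at about (270,200), with the marker at (346,255) and the beaker at (292,285). The side view shows the deck at (285,205), the panel at (330,235), the marker at (275,288), the beaker at (227,262) and the blue cup at (348,163). The monitor stands close behind the lid.

```bash
python3 - <<'E'
from h import *
W=np.load('side.npy')
im=cv2.imread('pics/d.png')[90:300,200:390]
cv2.imwrite('pics/dz.png',cv2.resize(im,None,fx=2.85,fy=2.85,interpolation=cv2.INTER_CUBIC))
sel=W[90:300,200:390].reshape(-1,3)
m=(abs(sel[:,2]-.125)<.004)
print(m.sum())
mask=np.zeros((420,560),np.uint8);mask[90:300,200:390]=(abs(W[90:300,200:390,2]-.125)<.005)
n,l,s,c=cv2.connectedComponentsWithStats(mask);k=1+np.argmax(s[1:,4]);print(s[k])
D=W[l==k][:,:2].astype(np.float32)
r=cv2.minAreaRect(D*1000);print('deck',r,cv2.boxPoints(r).round())
for u,v in [(348,210),(330,233),(314,256),(275,285),(227,255),(348,160),(310,110),(225,195),(265,150),(250,100),(300,60)]:print(u,v,W[v,u].round(3))
E
```

```text
3702
[ 217  153  130  103 3525]
deck ((622.8822631835938, 166.341064453125), (222.13465881347656, 202.69517517089844), 86.50051879882812) [[515.  62.]
 [717.  49.]
 [731. 271.]
 [529. 283.]]
348 210 [0.485 0.107 0.095]
330 233 [0.493 0.176 0.087]
314 256 [0.495 0.244 0.089]
275 285 [0.525 0.354 0.125]
227 255 [0.668 0.33  0.05 ]
348 160 [ 0.554 -0.032  0.072]
310 110 [0.625 0.068 0.305]
225 195 [0.698 0.271 0.201]
265 150 [0.647 0.197 0.305]
250 100 [0.816 0.006 0.168]
300 60 [ 0.804 -0.214  0.13 ]
```

View pics/dz.png

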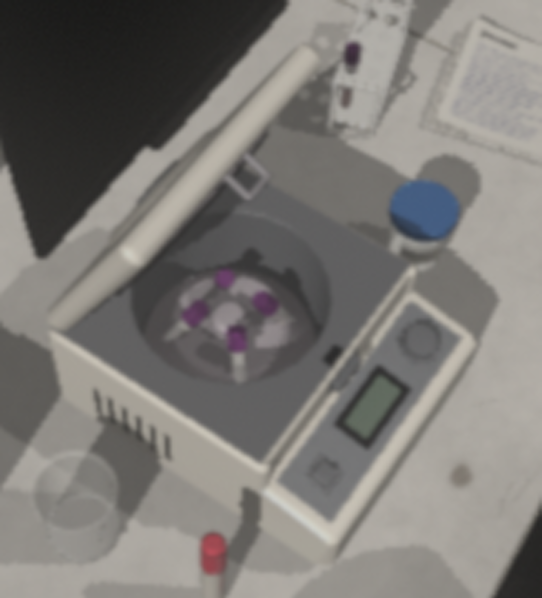

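```bash
cat >> h.py <<'E'
O=np.array([.588,.1685,0]); ex=np.array([.998,-.063,0]);ey=np.array([.063,.998,0])
def C(W): d=W-O; return np.stack([d@ex,d@ey,W[...,2]],-1)
def world(x,y,z): return O+x*ex+y*ey+[0,0,z]
E
python3 - <<'E'
from h import *
for n in('side','scene'):
    P=C(np.load(n+'.npy').reshape(-1,3).astype(float))
    q=P[(abs(P[:,1])<115)&(P[:,2]>.16)&(P[:,2]<.6)&(P[:,0]>-.1)&(P[:,0]<.3)&(abs(P[:,1])<.112)]
    print(n,len(q))
    for lo in np.arange(.16,.56,.02):
        s=q[(q[:,2]>=lo)&(q[:,2]<lo+.02)]
        if len(s): print(round(lo,2),len(s),np.percentile(s[:,0],[0,5,25,50,75,95,100]).round(3),s[:,1].min().round(3),s[:,1].max().round(3))
o=ctrl.get_obs();M=R.from_rotvec(o['tool_rot']).as_matrix();print(M.round(3))
# lid angle from inner-face points (scene), plane fit
p=world(.09,0,.30);print('behind lid',p, 'lid mid press',world(-.06,0,.149),'start',world(-.1,-.07,.093))
E
```

```text
side 6566
0.16 335 [0.099 0.113 0.233 0.235 0.236 0.238 0.244] -0.111 0.108
0.18 356 [0.08  0.099 0.235 0.236 0.237 0.239 0.246] -0.112 0.109
0.2 383 [0.071 0.087 0.235 0.237 0.239 0.241 0.247] -0.111 0.109
0.22 462 [0.062 0.077 0.105 0.238 0.24  0.242 0.248] -0.112 0.109
0.24 502 [0.051 0.06  0.089 0.24  0.241 0.243 0.249] -0.112 0.108
0.26 607 [0.041 0.045 0.072 0.24  0.242 0.244 0.251] -0.112 0.108
0.28 692 [0.019 0.026 0.04  0.241 0.244 0.246 0.251] -0.111 0.109
0.3 1445 [0.038 0.04  0.045 0.051 0.243 0.246 0.253] -0.112 0.107
0.32 431 [0.242 0.244 0.245 0.246 0.248 0.249 0.255] -0.112 0.027
0.34 473 [0.244 0.245 0.247 0.248 0.249 0.251 0.256] -0.112 0.027
0.36 481 [0.244 0.247 0.248 0.249 0.25  0.252 0.259] -0.112 0.027
0.38 399 [0.246 0.248 0.25  0.253 0.256 0.26  0.262] -0.112 0.026
scene 7809
0.16 773 [0.1   0.112 0.124 0.128 0.242 0.268 0.274] -0.112 0.112
0.18 811 [0.088 0.103 0.115 0.12  0.241 0.268 0.276] -0.108 0.111
0.2 845 [0.081 0.093 0.105 0.111 0.243 0.27  0.277] -0.108 0.112
0.22 893 [0.069 0.083 0.095 0.1   0.243 0.271 0.278] -0.11 0.112
0.24 925 [0.059 0.074 0.084 0.089 0.246 0.272 0.28 ] -0.109 0.111
0.26 946 [0.05  0.063 0.073 0.078 0.248 0.274 0.281] -0.111 0.11
0.28 947 [0.041 0.053 0.063 0.067 0.25  0.276 0.283] -0.109 0.111
0.3 719 [0.04  0.048 0.055 0.06  0.26  0.279 0.283] -0.109 0.108
0.32 301 [0.243 0.245 0.254 0.263 0.272 0.276 0.279] -0.112 0.031
0.34 291 [0.244 0.247 0.255 0.262 0.267 0.27  0.272] -0.112 0.029
0.36 224 [0.245 0.248 0.253 0.258 0.26  0.263 0.266] -0.111 0.031
0.38 134 [0.247 0.249 0.252 0.255 0.258 0.26  0.262] -0.112 0.028
[[-0.955  0.298 -0.001]
 [ 0.298  0.955 -0.002]
 [ 0.    -0.002 -1.   ]]
behind lid [0.67782 0.16283 0.3    ] lid mid press [0.52812 0.17228 0.149  ] start [0.48379 0.10494 0.093  ]
```

Request:
send_rows:
  rows:
    - [0,[0,0,-5],-7]
    - [0,[0,0,-6],-6.7]
    - [0,[0,0,-6],0]
    - [0,[-4,-3,0],0]
    - [0,[-4,-3,0],0]
    - [0,[-4,-3,0],0]
    - [0,[-4,-3,0],0]
    - [0,[-4,-3,0],0]
  newtons: 30

```text
t: 1.1
tool_pos: [0.3773, 0.4328, 0.4007]
tool_rot: [-0.1, -3.139, 0.001]
contact_force: [0.7, -0.1, 0.2]
opening: 0.0002
grip_force: 0.0
```

```bash
cat > st.py <<'E'
from h import *
o=ctrl.get_obs();M=R.from_rotvec(o['tool_rot']).as_matrix()
print(o['t'],'C',C(o['tool_pos']).round(4),'yaw off deg',np.degrees(np.arcsin(M[:,1]@ex)).round(2),'F',o['contact_force'].round(1),'q',o['q'].round(2),o['opening'])
E
python3 st.py; python3 - <<'E'
from math import *
for a,r in [(1.1,.165),(1,.167),(.85,.17),(.7,.172),(.55,.174),(.4,.176),(.25,.177),(.1,.177),(0,.177)]:
    print(a, round(.122-r*cos(a)+.018*sin(a)+.011,4), round(.131+r*sin(a)+.018*cos(a),4))
E
```

```text
1.1 C [-0.2269  0.2505  0.4007] yaw off deg 0.03 F [ 0.7 -0.1  0.2] q [ 0.72 -0.11  1.5   0.    1.76 -0.78] 0.00017559387392473232
1.1 0.0742 0.2862
1 0.0579 0.2813
0.85 0.0343 0.2706
0.7 0.013 0.2556
0.55 -0.0059 0.2373
0.4 -0.0221 0.2161
0.25 -0.034 0.1922
0.1 -0.0413 0.1666
0 -0.044 0.149
```

Request:
send_rows:
  rows:
    - [0,[-4.9,-3.6,0],0]
    - [0,[-4.9,-3.6,0],0]
    - [0,[-4.9,-3.6,0],0]
    - [0,[-4.9,-3.6,0],0]
    - [0,[-4.9,-3.6,0],0]
    - [0,[-4.9,-3.6,0],0]
    - [0,[-4.9,-3.5,0],0]
    - [0,[0,0,0],0]

```text
t: 2.1
tool_pos: [0.7049, 0.1582, 0.3977]
tool_rot: [-0.108, -3.135, 0.002]
contact_force: [-0.5, -0.7, -0.3]
opening: 0.0
grip_force: 0.0
```

```bash
python3 st.py; python3 -c "
from h import *
cap('scene','s2.png')"
```

```text
2.1 C [ 0.1173 -0.0029  0.3977] yaw off deg 0.33 F [-0.5 -0.7 -0.3] q [ 0.12  0.24  1.13 -0.    1.77 -1.38] 1.990114753630783e-06
```

View pics/s2.png

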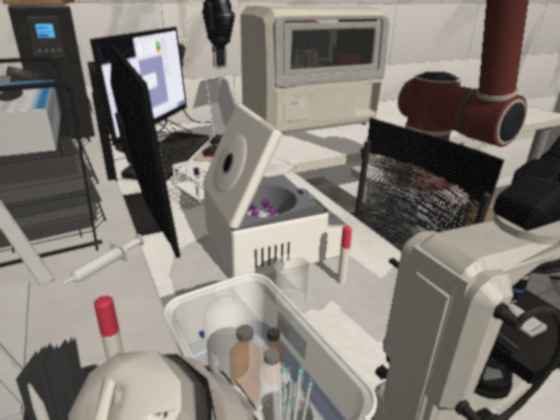

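The gripper, at pixel (218,50), is above and behind the lid and touches nothing. I'll go down behind the lid and make contact.

Request:
send_rows:
  rows:
    - [0,[0,0,4],0]
    - [0,[0,0,4],0]
    - [0,[0,0,3],0]
    - [0,[1,0,0],0]
    - [0,[1,0,0],0]
    - [0,[0.8,0,0],0]
    - [0,[0.8,0,0],0]
    - [0,[0.7,0,0],0]

```text
t: 3.15
tool_pos: [0.6597, 0.1646, 0.2923]
tool_rot: [0.1, 3.138, 0.0]
contact_force: [1.0, 0.8, 0.0]
opening: 0.0002
grip_force: 0.4
```

```bash
python3 st.py
```

```text
3.15 C [0.0718 0.0006 0.2923] yaw off deg 0.04 F [1.  0.8 0. ] q [ 0.14  0.15  1.41 -0.    1.58 -1.37] 0.00016631395747853308
```

Request:
send_rows:
  rows:
    - [0,[1.3,0,0.5],0]
    - [0,[1.3,0,0.5],0]
    - [0,[1.2,0,0.6],0]
    - [0,[1.1,0,0.7],0]
    - [0,[1.1,0,0.8],0]
    - [0,[1,0,0.9],0]
    - [0,[0.9,0,0.9],0]
    - [0,[0,0,0],0]

```text
t: 4.15
tool_pos: [0.5796, 0.1696, 0.2409]
tool_rot: [-0.099, -3.137, 0.001]
contact_force: [-0.5, 0.3, -0.5]
opening: -0.0
grip_force: 0.0
```

```bash
python3 st.py; python3 -c "
from h import *
cap('scene','s3.png')"
```

```text
4.15 C [-0.0085  0.0006  0.2409] yaw off deg 0.02 F [-0.5  0.3 -0.5] q [ 0.16 -0.    1.65  0.    1.49 -1.35] -4.027934562230932e-05
```

View pics/s3.png

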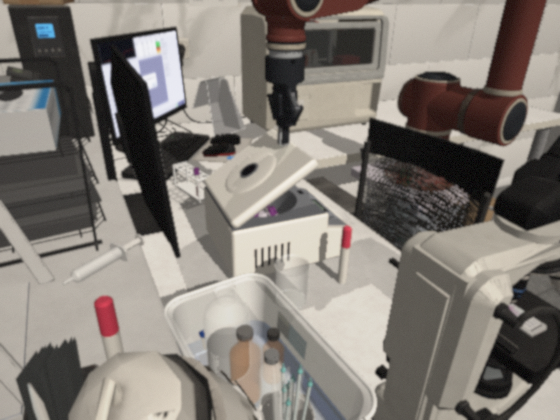

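The lid is following the tip, with its front edge now at about (310,165). I'll carry on along the arc.

Request:
send_rows:
  rows:
    - [0,[0.8,0,1.1],0]
    - [0,[0.6,0,1.2],0]
    - [0,[0.6,0,1.3],0]
    - [0,[0.5,0,1.3],0]
    - [0,[0.4,0,1.2],0]
    - [0,[0.2,0,1.0],0]
    - [0,[0.1,0,0.6],0]
    - [0,[0.1,0,0.5],0]

```text
t: 5.2
tool_pos: [0.548, 0.1717, 0.16]
tool_rot: [-0.1, -3.14, 0.0]
contact_force: [-1.1, -0.1, 4.7]
opening: -0.0005
grip_force: 2.5
```

```bash
python3 st.py
```

```text
5.2 C [-0.0401  0.0006  0.16  ] yaw off deg 0.04 F [-1.1 -0.1  4.7] q [ 0.17 -0.01  1.8  -0.    1.35 -1.33] -0.0004622801593814332
```

Request:
send_rows:
  rows:
    - [0,[0.2,0,0.4],0]
    - [0,[0.1,0,0.3],0]
    - [0,[0,0,0.3],0]
    - [0,[0,0,0.2],0]
    - [0,[0,0,0],0]

```text
t: 5.82
tool_pos: [0.5457, 0.1718, 0.1485]
tool_rot: [0.1, 3.138, 0.0]
contact_force: [1.6, 0.3, 2.6]
opening: -0.0
grip_force: 1.1
```

```bash
python3 st.py
```

```text
5.825 C [-0.0425  0.0007  0.1485] yaw off deg 0.05 F [1.6 0.3 2.6] q [ 0.18 -0.01  1.82 -0.    1.33 -1.33] -1.0826496666181726e-05
```

Request:
send_rows:
  rows:
    - [0,[0,0,0.2],0]
    - [0,[0,0,0.2],0]
    - [0,[0,0,0],0]

```text
t: 6.2
tool_pos: [0.5454, 0.1719, 0.1457]
tool_rot: [0.1, 3.139, -0.0]
contact_force: [-1.9, -1.0, 8.1]
opening: 0.0002
grip_force: 4.2
```

```bash
python3 st.py
```

```text
6.2 C [-0.0427  0.0007  0.1457] yaw off deg 0.03 F [-1.9 -1.   8.1] q [ 0.18 -0.01  1.82 -0.    1.33 -1.33] 0.00024705342252391165
```

Request:
send_rows:
  rows:
    - [0,[0,0,0.2],0]
    - [0,[0,0,0.2],0]
    - [0,[0,0,0],0]

```text
t: 6.58
tool_pos: [0.5453, 0.1719, 0.1432]
tool_rot: [0.1, 3.14, -0.0]
contact_force: [-5.8, -1.6, 15.1]
opening: 0.0003
grip_force: 7.7
```

```bash
python3 st.py
```

```text
6.575 C [-0.0428  0.0007  0.1432] yaw off deg 0.02 F [-5.8 -1.6 15.1] q [ 0.18 -0.    1.82 -0.    1.32 -1.33] 0.0002784562562370704
```

Request:
send_rows:
  rows:
    - [0,[0,0,0.2],0]
    - [0,[0,0,0],0]
    - [0,[0,0,0],0]

```text
t: 6.95
tool_pos: [0.5453, 0.1719, 0.1431]
tool_rot: [0.1, 3.14, -0.001]
contact_force: [-10.2, -3.0, 22.2]
opening: 0.0
grip_force: 11.5
```

```bash
python3 st.py
```

```text
6.95 C [-0.0428  0.0007  0.1431] yaw off deg 0.02 F [-10.2  -3.   22.2] q [ 0.18 -0.    1.82 -0.    1.32 -1.33] 2.041529899469897e-05
```

The tip no longer moves as the force rises, so the lid is on its stop. I'll back off gently and check it.

Request:
send_rows:
  rows:
    - [0,[0,0,-0.5],0]
    - [0,[0,0,-0.5],0]
    - [0,[0,0,-0.5],0]
    - [0,[0,0,-0.5],0]
    - [0,[0,0,-1],0]
    - [0,[0,0,-2],0]
    - [0,[0,0,-3],0]
    - [0,[0,0,0],0]

```text
t: 7.95
tool_pos: [0.5471, 0.1723, 0.2229]
tool_rot: [0.1, 3.133, 0.002]
contact_force: [0.1, 0.1, -0.0]
opening: -0.0001
grip_force: 0.0
```

```bash
python3 st.py; python3 - <<'E'
from h import *
im=cap('side');P=C(pts(im).astype(float))
for x in(-.06,-.03,.12):
    s=P[(abs(P[...,0]-x)<.008)&(abs(P[...,1])<.1)&(P[...,2]>.1)&(P[...,2]<.2)];print(x,len(s),np.percentile(s[:,2],[5,50,95]).round(4))
m=(P[...,2]>.135)&(P[...,2]<.17)&(P[...,0]<.15)&(P[...,0]>-.1)&(abs(P[...,1])<.13)
r=cv2.minAreaRect((P[m][:,:2]*1000).astype(np.float32));print(r)
cv2.imwrite('pics/d4.png',cv2.resize(im['frame'][90:310,190:400,::-1],None,fx=2.5,fy=2.5))
E
```

```text
7.95 C [-0.041   0.0012  0.2229] yaw off deg 0.03 F [ 0.1  0.1 -0. ] q [ 0.18 -0.07  1.75  0.    1.46 -1.33] -0.0001050053542784507
-0.06 881 [0.107  0.1481 0.1518]
-0.03 539 [0.148  0.15   0.1524]
0.12 518 [0.1466 0.1487 0.1511]
((31.94489288330078, 0.4244842529296875), (198.79965209960938, 215.84103393554688), 0.40669387578964233)
```

View pics/d4.png

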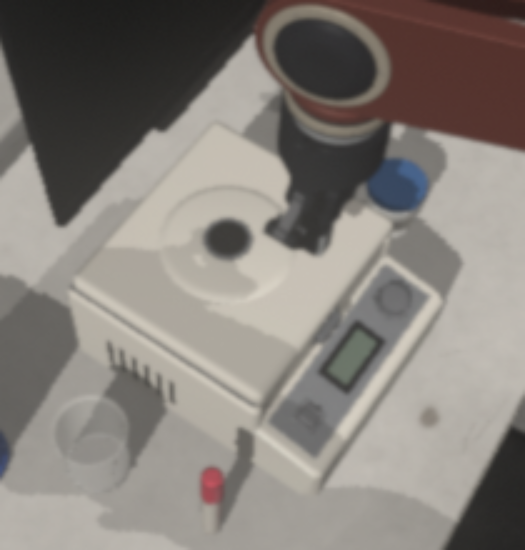

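The lid is flat at 148–150 mm from front to hinge with nothing touching it, so it is latched. The centrifuge has not moved. The start button is at about (393,298) in this crop, and I'll go to it next.

Request:
send_rows:
  rows:
    - [0,[3.1,-3.6,0],0]
    - [0,[3.1,-3.6,0],0]
    - [0,[0,0,3],0]
    - [0,[0,0,3],0]
    - [0,[0,0,3],0]
    - [0,[0,0,1.5],0]
    - [0,[0,0,0.5],0]
    - [0,[0,0,0],0]

```text
t: 9.0
tool_pos: [0.4789, 0.104, 0.1087]
tool_rot: [0.1, 3.14, 0.0]
contact_force: [-0.5, -0.6, 0.9]
opening: -0.0001
grip_force: 0.0
```

```bash
python3 st.py
```

```text
9.0 C [-0.1048 -0.0712  0.1087] yaw off deg 0.03 F [-0.5 -0.6  0.9] q [ 0.06 -0.17  2.03 -0.    1.27 -1.45] -5.541050774535551e-05
```

Request:
send_rows:
  rows:
    - [0,[0,0,0.6],0]
    - [0,[0,0,0.5],0]
    - [0,[0,0,0.4],0]
    - [0,[0,0,0.4],0]
    - [0,[0,0,0.3],0]
    - [0,[0,0,0],0]

```text
t: 9.75
tool_pos: [0.4797, 0.1039, 0.0876]
tool_rot: [0.1, 3.138, -0.0]
contact_force: [-0.1, -1.0, 6.0]
opening: -0.0001
grip_force: 2.8
```

```bash
python3 st.py
```

```text
9.75 C [-0.104  -0.0713  0.0876] yaw off deg 0.04 F [-0.1 -1.   6. ] q [ 0.06 -0.14  2.05 -0.    1.23 -1.45] -8.320300509520171e-05
```

Request:
send_rows:
  rows:
    - [0,[0,0,0.2],0]
    - [0,[0,0,0.2],0]
    - [0,[0,0,0],0]

```text
t: 10.12
tool_pos: [0.48, 0.104, 0.0869]
tool_rot: [0.099, 3.139, -0.001]
contact_force: [-9.6, -1.8, 24.3]
opening: 0.0002
grip_force: 12.9
```

```bash
python3 st.py
```

```text
10.125 C [-0.1037 -0.0712  0.0869] yaw off deg 0.02 F [-9.6 -1.8 24.3] q [ 0.06 -0.14  2.05 -0.    1.23 -1.45] 0.00017840358242270928
```

The button is hard against its stop at 24 N, so it is fully in. I'll retract.

Request:
send_rows:
  rows:
    - [0,[0,0,-0.6],0]
    - [0,[0,0,-0.8],0]
    - [0,[0,0,-1.5],0]
    - [0,[0,0,-3],0]
    - [0,[0,0,-4],0]
    - [0,[3,0,-4],0]
    - [0,[4,0,0],0]
    - [0,[4,0,0],0]
    - [0,[0,0,0],0]

```text
t: 11.25
tool_pos: [0.3674, 0.1112, 0.2216]
tool_rot: [0.099, 3.138, 0.001]
contact_force: [1.1, 0.1, 0.4]
opening: 0.0004
grip_force: 0.0
```

```bash
python3 st.py; python3 - <<'E'
from h import *
im=cap('side');P=C(pts(im).astype(float))
for x,y in((-.06,0),(-.03,0),(.12,0)):
    s=P[(abs(P[...,0]-x)<.006)&(abs(P[...,1])<.1)&(P[...,2]>.13)&(P[...,2]<.2)];print(x,len(s),np.median(s[:,2]).round(4))
s=P[np.hypot(P[...,0]+.1,P[...,1]+.07)<.009];print('start',len(s),np.median(s[:,2]) if len(s) else None)
m=(P[...,2]>.135)&(P[...,2]<.17)&(P[...,0]<.15)&(P[...,0]>-.1)&(abs(P[...,1])<.13)
print(cv2.minAreaRect((P[m][:,:2]*1000).astype(np.float32)))
cv2.imwrite('pics/d5.png',im['frame'][:,:,::-1])
E
```

```text
11.25 C [-0.2165 -0.0711  0.2216] yaw off deg -0.02 F [1.1 0.1 0.4] q [ 0.1  -0.58  2.15  0.    1.57 -1.41] 0.0004136260319733734
-0.06 518 0.1493
-0.03 448 0.15
0.12 391 0.1491
start 45 0.09276378908270844
((32.10203552246094, 0.0518646240234375), (199.24456787109375, 216.8742218017578), 0.2653190493583679)
```

View pics/d5.png

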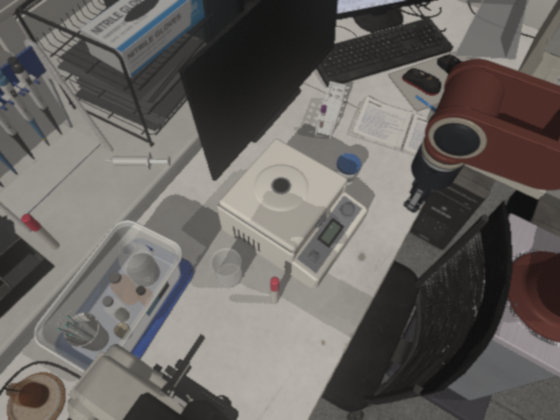

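The lid is shut, the button is back out at 93 mm, the cup, beaker and marker stand where they were, and the arm is clear.

```bash
python3 -c "
from station import ctrl
print(ctrl.finish_job())"
```

```text
the job is handed in; nothing more can be done
None
```

The lid is shut and latched, the start button was pressed fully in and came back out, nothing beside the centrifuge was disturbed, and the job is handed in; no verdict was returned.

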